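Stack the turned tray on the tool tray

TASK

Stack the empty blue tray on top of the white tray that holds the tweezers and the dropper. Turn the blue tray half a turn first, so that the orange ends of the two trays lie at opposite ends and the blue tray stands level on the white tray's inner ledges instead of nesting down onto the tools. Set it down gently, leave the white tray about where it stands, and let go.

Things in the scene. Friction and masses are not known exactly. Their poses are not given: they have to be found in the camera images.
- blue_tray: Empty blue open tray, 0.18-0.29 kg, loose. Underside 150 (own x) x 112 mm (y), 60 high, walls flare to a rim 170 x 132 outside, 164 x 126 inside. Origin: centre of the underside; z up, x towards the end with the orange band. Outer grooves at x +54 and -26 mm match the white tray's ledges: the same way round it nests low, 27 mm up; turned half a turn it rests on them, undersides 50 mm apart.
- white_tray: White tray of the same shape, 0.5 kg, loose, with tweezers and a red-teated dropper inside. Origin: centre of the underside; z up, x to its orange end. Ledges inside both long walls at x +54 and -26 mm, 20 mm wide, tops 50 mm above the underside, 10 below the rim; a tray on them has 6 mm of play each way. At the start both trays' orange ends face the robot (-x), within 0.3 rad.
- blue_tray_grip (a point): Top centre of the grip bar in the middle of the blue tray, 48 mm above its underside, 12 below the rim. Pinch it from above: 52 mm long along the tray's x, 20 mm thick along y, upright faces 24 mm high, on a wider hollow foot 24 mm high. Beside the bar at its middle 25 mm is free for each finger.
- blue_tray_mark (a point): Middle of the rim at the orange end of the blue tray, 83.5 mm along the tray's x from its origin and 60 mm above its underside.

How it is judged:
By the outcome, as a careful person would: the job done as asked, in the order asked, and still so for the second after the job is handed in, with the robot touching nothing.
It also fails if it takes over 38 s, if anything falls off the work surface, if the arm or the gripper's body presses on something with over 40 N, if the wrist force passes 120 N, or if a joint passes its speed limit or range.

ROBOT

A 6-joint arm with a two-finger parallel gripper is mounted at the origin on a cart in front of the work surface, level with it; the furniture and walls round the work are solid. World frame = base frame: x ahead of the robot, y to its left, z up, the work surface at z = 0. Lengths are in m, angles in degrees, forces in N, time in s.
With the tool pointing down it reaches from about 0.25 to 0.725 m from the base axis. Payload 9.7 kg.
Tool frame: the origin (TCP) lies between the finger pads; the fingertips stand bot.tcp_to_tips ahead of it and the grasp point (between the pads) lies 11 mm behind it (bot.tcp_to_tips is the distance from the TCP to the fingertips, in m); z points along the fingers, y is the line along which they close (so a half turn about z gives the same grasp; the last joint's range is limited). The gripper opens to 85 mm and grips with 20 to 120 N. Pads are 22 mm wide; open, the fingers measure 114 mm over their backs; the gripper's body (76 mm by 85 mm) begins 54 mm behind the grasp point. The pads swing forward as they close: fully open they stand 13 mm farther back than shut.
Start: joints at [-70.989, 4.979, 10.078, 95.1, 0, 90], TCP at [0.179, -0.52, 0.239] pointing down, gripper open.
Joint ranges: [-179.16, 179.16], [-48.56, 103.87], [-65.8, 70.77], [-126.05, 130.52], [-82.76, 87.17], [-180, 180]. Speed limits (degrees/s): [127.2, 127.2, 147.25, 180, 180, 180].

INTERFACE

Orientations are given as [roll, pitch, yaw] about the fixed x, y, z axes, in that order (R = Rz(yaw) Ry(pitch) Rx(roll)).
In Python, from workcell import bot gives the robot as it stands. The module is installed in compiled form; this text tells all that it offers.
- The arm moves only by the tool carry_out, never from a script. Its arguments are lists of equal length, an entry for each row: "linear": the shift along the world's x, y, z normalised to -1 to 1, where 1 is 2 cm, a list of three; "rotation": the turn, a rotation vector about the world's x, y, z normalised to -1 to 1, where 1 is 8 degrees, a list of three; "grip": the closure, from -1 (fully open) to 1 (shut). In form: {"linear": [[tx, ty, tz], ...], "rotation": [[rx, ry, rz], ...], "grip": [grip, ...]}. A call has 1 to 12 rows; each row shifts and turns the commanded pose from where the row before left it; what a row does not reach is not made up. A row lasts 1/10 s, in which the tool goes at most 50 mm and 8.59 degrees, less where a joint would pass 70% of its speed; a pose out of reach is approached as far as the arm can. A call with a number of a shift or a turn outside -1 to 1 is refused whole. A call with a gripper value outside its range is refused whole. The fingers move at their own pace and stop on an object; "grip_force" is the grip in N (left out, the last holds). Time passes only in rows, so rows that do not move let the fingers close. It gives the time, the measured TCP pose, the force, the opening and the grip force at its end, in the units of the state.
- bot.get_obs(): the state, without advancing time (a new reading comes with each control period).
- bot.camera(name): name is "side" or "top" or "wrist"; returns the picture (480x640x3 uint8, blue, green, red); there is no depth.
- bot.camera_model(name): a dict with "fx", "fy", "cx", "cy" (pixels), "distortion" ([k1, k2, p1, p2, k3] as OpenCV has them; the pictures are not rectified), "camera_from_world" (4x4, takes a point from world to camera coordinates). Camera axes: x right, y up, looking along -z (the intrinsics and any distortion apply to the point x, -y, -z); pixel columns grow to the right and rows downward; lengths in m; the calibration is good to about 2 mm. A picture is of the moment at which its call begins: read the wrist's pose just before it. camera_model takes no time and is no camera call; for the wrist camera it gives the pose at the moment of the call.
- bot.job_done(): hands the job in; it is judged then, once.
The state is a dict: "time": time; "q": joint angles; "qd": joint speeds; "joint_efforts": joint torques, N m; "ee_pos": TCP position; "tcp_rot": TCP orientation; "wrist_force": force on the tool from outside, world axes, zero at the start; "torque": the same for the moment, N m; "opening": finger opening in m; "grasp_force": force on a finger pad.
Only numpy, scipy, OpenCV 4.12 (cv2) and the standard library are available. Lean on these libraries where they do the work, as an engineer would, in place of code of your own. Each camera call takes 0.05 s, during which the arm holds its last target. There are 200 camera calls.

## Working session

There is one attempt and no reset: what is moved stays moved. The work goes in short steps, Python scripts to look and compute and a tool call to move; the robot and the scene stay as the last step left them, time stands still between calls to the robot, and variables do not carry over. Pictures are saved under pics/ and viewed, at most 10 in all, crops included, and the job is handed in when it is done.

Besides the shell and the picture viewer there is one more tool, called as name(argument=value, ...), one argument or row to a line, values as JSON. carry_out: Moves the arm, as the interface text tells. Its arguments: {"type":"object","properties":{"linear":{"type":"array","items":{"type":"array","items":{"type":"number"}}},"rotation":{"type":"array","items":{"type":"array","items":{"type":"number"}}},"grip":{"type":"array","items":{"type":"number"}},"grip_force":{"type":"number"}},"required":["linear","rotation","grip"]}

```bash
mkdir -p pics
cat > h.py <<'E'
import numpy as np, cv2
from workcell import bot
def ray(name,u,v,m=None):
    m=m or bot.camera_model(name)
    K=np.array([[m['fx'],0,m['cx']],[0,m['fy'],m['cy']],[0,0,1]])
    p=cv2.undistortPoints(np.array([[[u,v]]],float),K,np.array(m['distortion'],float))[0,0]
    T=np.array(m['camera_from_world']);R=T[:3,:3]
    return -R.T@T[:3,3], R.T@np.array([p[0],-p[1],-1])
def onz(name,u,v,z,m=None):
    o,d=ray(name,u,v,m); return o+d*(z-o[2])/d[2]
def proj(name,P,m=None):
    m=m or bot.camera_model(name)
    K=np.array([[m['fx'],0,m['cx']],[0,m['fy'],m['cy']],[0,0,1]])
    T=np.array(m['camera_from_world']);c=(T[:3,:3]@np.atleast_2d(P).T).T+T[:3,3]
    c=c*[1,-1,-1]
    return cv2.projectPoints(c,np.zeros(3),np.zeros(3),K,np.array(m['distortion'],float))[0][:,0]
E
python3 - <<'E'
from h import *
for n in ['top','side']: cv2.imwrite(f'pics/{n}1.png',bot.camera(n))
o=bot.get_obs(); print(o, bot.tcp_to_tips)
E
```

```text
{'time': 0.1, 'q': array([-7.09906647e+01,  5.00922255e+00,  1.00414386e+01,  9.50999937e+01,
        1.31275251e-03,  8.99986008e+01]), 'qd': array([ 0.03872802, -0.02944849,  0.14128193,  0.05479962, -0.02461754,
        0.02877126]), 'joint_efforts': array([ 3.68135370e-04, -5.21558583e+01,  4.65654910e+01,  1.59883074e-02,
        2.50467627e-05,  5.56108546e-06]), 'ee_pos': array([ 0.17909357, -0.51983083,  0.23866363]), 'tcp_rot': array([-1.79932222e+02, -1.31440677e-03,  1.90107329e+01]), 'wrist_force': array([-0.51744341, -0.35836673, -0.0532563 ]), 'torque': array([ 0.02718699, -0.0177855 ,  0.01959386]), 'grasp_force': 0.0, 'opening': 0.08553074460398824} 0.008
```

View pics/top1.png

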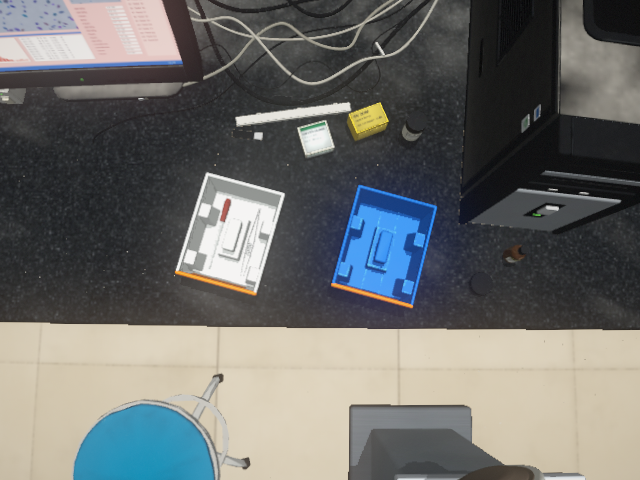

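View pics/side1.png

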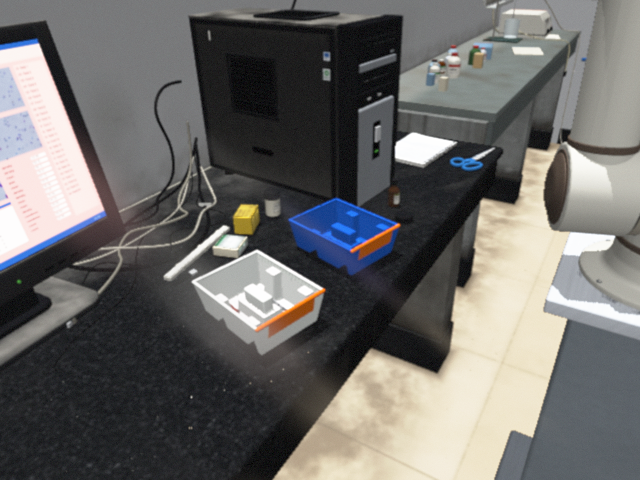

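The top view shows the white tray's rim corners near (207,174), (284,192), (256,294) and (177,273). The blue tray's are near (359,185), (437,206), (412,306) and (332,285). Both orange ends face the robot. I'll enlarge a crop.

Run:
```python
import cv2
a=cv2.imread('pics/top1.png')[165:315,170:450]
b=cv2.hconcat([a[:,0:125],a[:,150:275]])
cv2.imwrite('pics/c1.png',cv2.resize(b,None,fx=3.2,fy=3.2,interpolation=cv2.INTER_CUBIC))
```

```text
(no output)
```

View pics/c1.png

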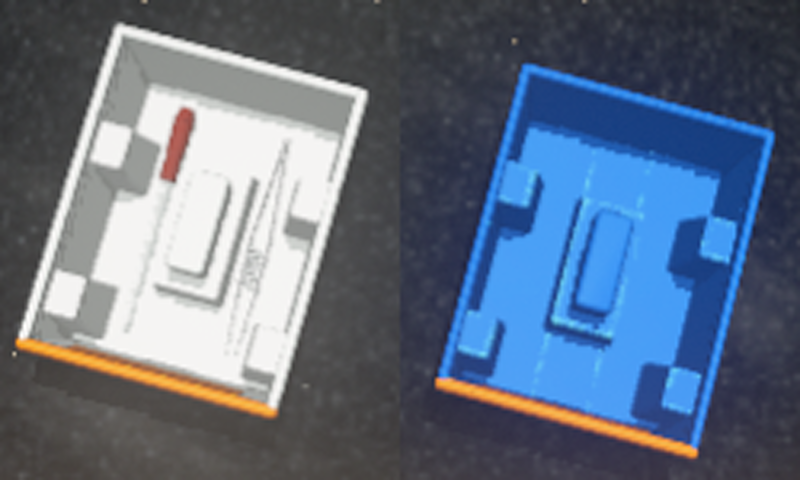

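Run:
```python
from h import *
W=np.array([(118,24),(368,92),(275,415),(17,343)])/3.2+[170,165]
B=np.array([(525,66),(774,132),(696,457),(437,384)])/3.2+[170+25,165]   # second panel starts at crop x=150, shown at 125
for n,C in (('white',W),('blue',B)):
    P=np.array([onz('top',u,v,.06) for u,v in C])
    print(n,P.round(4).tolist(),'L',np.linalg.norm(P[0]-P[3]),np.linalg.norm(P[1]-P[2]),'W',np.linalg.norm(P[0]-P[1]),np.linalg.norm(P[3]-P[2]))
    ax=(P[3]+P[2]-P[0]-P[1])[:2]; w=(P[0]+P[3]-P[1]-P[2])[:2]
    c=((P[0]+P[1])/2)[:2]+ax/np.linalg.norm(ax)*.085
    ang=np.degrees(np.arctan2(ax[1],ax[0])); angw=np.degrees(np.arctan2(w[1],w[0]))
    print(n,'centre',c.round(4),P.mean(0).round(4),'x yaw',ang,'leftdir',angw)
    a=np.radians(ang);ex=np.array([np.cos(a),np.sin(a)]);ey=np.array([-ex[1],ex[0]])
    R=np.array([[*(c+sx*.085*ex+sy*.066*ey),.06] for sx,sy in((-1,-1),(-1,1),(1,1),(1,-1))])
    print('side proj',proj('side',R).round(1).tolist())
for n in ('top','side'):
    m=bot.camera_model(n);T=np.array(m['camera_from_world']);print(n,-T[:3,:3].T@T[:3,3])
a=cv2.imread('pics/side1.png')[190:360,180:410]
cv2.imwrite('pics/c2.png',cv2.resize(a,None,fx=3.4,fy=3.4,interpolation=cv2.INTER_CUBIC))
```

```text
white [[0.6411, 0.4767, 0.06], [0.6073, 0.348, 0.06], [0.4427, 0.3905, 0.06], [0.4765, 0.5199, 0.06]] L 0.170186385446944 0.16997956832208935 W 0.1331115875699646 0.13368740252723887
white centre [0.5419 0.4337] [0.5419 0.4338 0.06  ] x yaw 165.41085828785683 leftdir 75.33393539562218
side proj [[191.9, 280.8], [256.9, 250.0], [324.0, 289.6], [256.5, 329.7]]
blue [[0.6231, 0.2271, 0.06], [0.5908, 0.0994, 0.06], [0.4251, 0.1421, 0.06], [0.4597, 0.271, 0.06]] L 0.16911468133568097 0.17109657261491196 W 0.13173761261295047 0.1334445229139052
blue centre [0.5247 0.1849] [0.5247 0.1849 0.06  ] x yaw 165.25924389195444 leftdir 75.38469876764177
side proj [[288.3, 219.6], [335.6, 198.4], [399.2, 225.0], [351.7, 251.2]]
top [0.39001936 0.31296677 0.92565624]
side [0.11108459 0.92450084 0.5180845 ]
```

View pics/c2.png

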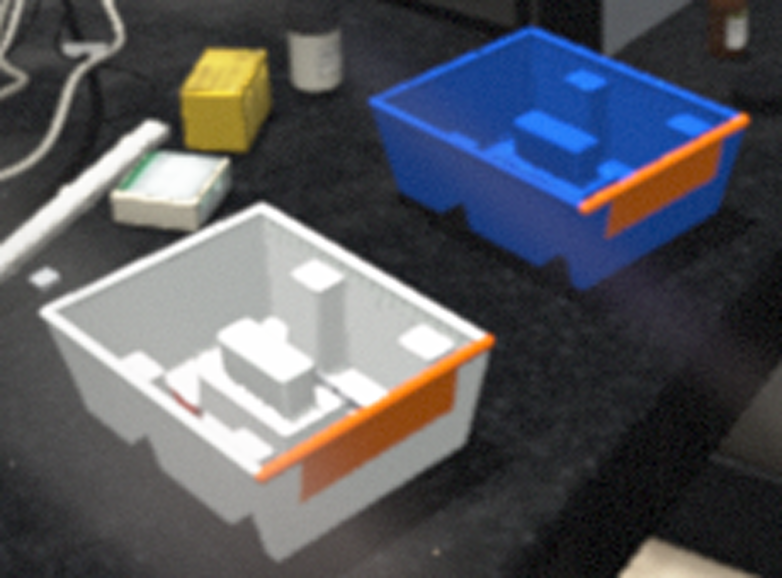

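The side crop agrees with the projected rims to about 1 px for both trays. White's centre is (0.542, 0.434) with yaw 165.4. Blue's is (0.525, 0.185) with yaw 165.3. I'll start with a short test move to find the sign of joint 6, and I'll locate the tower corner.

carry_out(
  linear=[
    [0.3, 1, 0],
    [0.3, 1, 0],
    [0.3, 1, 0],
    [0.3, 1, 0],
    [0.3, 1, 0],
    [0.3, 1, 0],
  ],
  rotation=[
    [0, 0, -0.5],
    [0, 0, -0.5],
    [0, 0, -0.5],
    [0, 0, -0.5],
    [0, 0, 0],
    [0, 0, 0],
  ],
  grip=[0, 0, 0, 0, 0, 0],
  grip_force=60,
)

```text
time: 0.7
ee_pos: [0.2152, -0.3991, 0.2389]
tcp_rot: [-180.0, 0.0, 3.0]
wrist_force: [0.7, -0.0, 0.1]
opening: 0.0428
grasp_force: 0.0
```

Run:
```python
from h import *
o=bot.get_obs();print(o['q'].round(2),o['ee_pos'],o['tcp_rot'],o['opening'],o['time'])
for p in [(462,222),(470,222),(575,228)]: print(p,onz('top',*p,0.),onz('top',*p,0.1))
print(onz('side',352,205,0.0))
```

```text
[-61.66  -8.14  -2.79  95.39   0.   115.34] [ 0.21523332 -0.39906585  0.23890906] [-1.79966095e+02  1.52403005e-02  2.99638965e+00] 0.04279666495457668 0.7
(462, 222) [0.57738278 0.04088633 0.        ] [0.55714164 0.07027958 0.1       ]
(470, 222) [0.57763155 0.02668602 0.        ] [0.55736353 0.05761335 0.1       ]
(575, 228) [ 0.57024499 -0.16264742  0.        ] [ 0.55077495 -0.11126612  0.1       ]
[0.60164513 0.00392967 0.        ]
```

carry_out(
  linear=[
    [0.4, 1, 0],
    [0.4, 1, 0],
    [0.4, 1, 0],
    [0.4, 1, 0],
    [0.4, 1, 0],
    [0.4, 1, 0],
    [0.4, 1, 0],
    [0.4, 1, 0],
    [0.4, 1, 0],
    [0.4, 1, 0],
    [0.4, 1, 0],
    [0.4, 1, 0],
  ],
  rotation=[
    [0, 0, 0.75],
    [0, 0, 0.75],
    [0, 0, 0.75],
    [0, 0, 0.75],
    [0, 0, 0.75],
    [0, 0, 0.75],
    [0, 0, 0.75],
    [0, 0, 0.75],
    [0, 0, 0.75],
    [0, 0, 0.75],
    [0, 0, 0.75],
    [0, 0, 0.75],
  ],
  grip=[0, 0, 0, 0, 0, 0, 0, 0, 0, 0, 0, 0],
)

```text
time: 1.9
ee_pos: [0.3113, -0.1591, 0.2391]
tcp_rot: [-180.0, -0.0, 75.3]
wrist_force: [-0.5, 0.5, 0.7]
opening: 0.0424
grasp_force: 0.0
```

carry_out(
  linear=[
    [0.4, 1, 0],
    [0.4, 1, 0],
    [0.4, 1, 0],
    [0.4, 1, 0],
    [0.4, 1, 0],
    [0.4, 1, 0],
    [0.4, 1, 0],
    [0.4, 1, 0],
    [0.75, 0.92, 0],
    [0.75, 0.92, 0],
    [0.75, 0.92, -0.5],
    [0.75, 0.92, -0.5],
  ],
  rotation=[
    [0, 0, 0.75],
    [0, 0, 0.75],
    [0, 0, 0.75],
    [0, 0, 0.75],
    [0, 0, 0.75],
    [0, 0, 0.75],
    [0, 0, 0.75],
    [0, 0, 0.75],
    [0, 0, 0.75],
    [0, 0, 0.75],
    [0, 0, 0.75],
    [0, 0, 0.75],
  ],
  grip=[0, 0, 0, 0, 0, 0, 0, 0, 0, 0, 0, 0],
)

```text
time: 3.1
ee_pos: [0.4357, 0.0745, 0.2189]
tcp_rot: [180.0, 0.0, 147.3]
wrist_force: [0.3, -0.1, 0.1]
opening: 0.0431
grasp_force: 0.0
```

carry_out(
  linear=[
    [0.75, 0.92, -0.5],
    [0.75, 0.92, -0.5],
    [0.75, 0.92, -0.5],
    [0.75, 0.92, -0.5],
    [0.75, 0.92, -0.5],
    [0.75, 0.92, -0.5],
    [0, 0, -1],
    [0, 0, 0],
  ],
  rotation=[
    [0, 0, 0.75],
    [0, 0, 0.75],
    [0, 0, 0.75],
    [0, 0, 0],
    [0, 0, 0],
    [0, 0, 0],
    [0, 0, 0],
    [0, 0, 0],
  ],
  grip=[0, 0, 0, 0, 0, 0, 0, 0],
)

```text
time: 3.9
ee_pos: [0.524, 0.184, 0.1361]
tcp_rot: [-179.8, -0.2, 165.0]
wrist_force: [0.1, -0.3, -0.7]
opening: 0.0425
grasp_force: 0.0
```

Run:
```python
from h import *
o=bot.get_obs();print(o['q'].round(2),o['ee_pos'],o['tcp_rot'],o['opening'],o['time'])
m=bot.camera_model('wrist');cv2.imwrite('pics/w1.png',bot.camera('wrist'))
c=np.array([.5247,.1849]);a=np.radians(165.3);ex=np.array([np.cos(a),np.sin(a)]);ey=np.array([-ex[1],ex[0]])
print(proj('wrist',[[*(c+x*ex+y*ey),.048] for x,y in((26,10),(26,-10),(-26,-10),(-26,10))for x,y in[(x/1000,y/1000)]],m).round(0).tolist())
```

```text
[19.35  5.18 -1.12 84.   -0.   34.3 ] [0.52396046 0.18397521 0.13607607] [-179.83092289   -0.24758401  165.04946058] 0.04249790832417747 3.9
[[309.0, 212.0], [342.0, 212.0], [341.0, 289.0], [310.0, 289.0]]
```

View pics/w1.png

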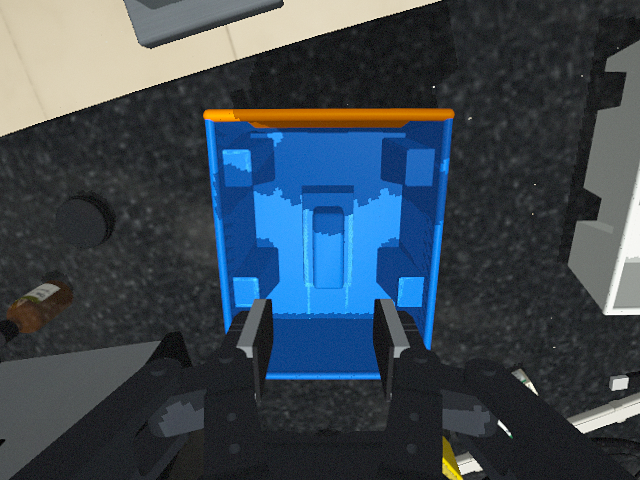

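The bar top sits at about u 313–346, v 206–288, about 2 mm off my prediction. I'll shift 2 mm in y and descend. The tips should stay above the 24 mm foot.

carry_out(
  linear=[
    [0, 0.1, -0.8],
    [0, 0, -0.8],
    [0, 0, -0.8],
    [0, 0, -0.7],
    [0, 0, -0.7],
    [0, 0, -0.5],
    [0, 0, -0.4],
    [0, 0, -0.3],
    [0, 0, 0],
  ],
  rotation=[
    [0, 0, 0],
    [0, 0, 0],
    [0, 0, 0],
    [0, 0, 0],
    [0, 0, 0],
    [0, 0, 0],
    [0, 0, 0],
    [0, 0, 0],
    [0, 0, 0],
  ],
  grip=[0, 0, 0, 0, 0, 0, 0, 0, 0],
)

```text
time: 4.85
ee_pos: [0.5249, 0.1859, 0.0386]
tcp_rot: [-180.0, -0.0, 165.0]
wrist_force: [0.9, -0.0, -0.0]
opening: 0.0428
grasp_force: 0.0
```

carry_out(
  linear=[
    [0, 0, 0],
    [0, 0, 0],
    [0, 0, 0],
    [0, 0, 0],
    [0, 0, 0],
    [0, 0, 0],
    [0, 0, 0],
    [0, 0, 0],
  ],
  rotation=[
    [0, 0, 0],
    [0, 0, 0],
    [0, 0, 0],
    [0, 0, 0],
    [0, 0, 0],
    [0, 0, 0],
    [0, 0, 0],
    [0, 0, 0],
  ],
  grip=[0.2, 0.4, 0.5, 0.6, 0.7, 0.8, 0.8, 0.8],
  grip_force=60,
)

```text
time: 5.65
ee_pos: [0.5255, 0.1862, 0.04]
tcp_rot: [180.0, 0.1, 165.0]
wrist_force: [-0.7, -0.9, 6.2]
opening: 0.0184
grasp_force: 59.8
```

carry_out(
  linear=[
    [0, 0, 0.3],
    [0, 0, 0.6],
    [0, 0, 0.8],
    [0, 0, 0.8],
    [0, 0, 0.8],
    [0, 0, 0.8],
    [0, 0, 0.8],
    [0, 0, 0.6],
    [0, 0, 0.3],
    [0, 0, 0],
    [0, 0, 0],
  ],
  rotation=[
    [0, 0, 0],
    [0, 0, 0],
    [0, 0, 0],
    [0, 0, 0],
    [0, 0, 0],
    [0, 0, 0],
    [0, 0, 0],
    [0, 0, 0],
    [0, 0, 0],
    [0, 0, 0],
    [0, 0, 0],
  ],
  grip=[0.8, 0.8, 0.8, 0.8, 0.8, 0.8, 0.8, 0.8, 0.8, 0.8, 0.8],
)

```text
time: 6.75
ee_pos: [0.525, 0.1859, 0.1547]
tcp_rot: [-180.0, -0.0, 165.0]
wrist_force: [0.3, -0.7, -1.8]
opening: 0.0184
grasp_force: 58.9
```

Run:
```python
from h import *
o=bot.get_obs();print(o['q'].round(2),o['ee_pos'],o['tcp_rot'],o['opening'],o['time'],o['wrist_force'],o['torque'])
w=bot.camera('wrist')
s=bot.camera('side');cv2.imwrite('pics/p2.png',cv2.hconcat([cv2.resize(s[90:350,180:440],(400,400)),cv2.resize(w,(400,300))if 0 else cv2.resize(w[60:420,140:500],(400,400))]))
```

```text
[19.5   5.08  0.83 85.8  -0.   34.49] [0.52497774 0.18593008 0.15469619] [-1.79972446e+02 -3.70064809e-02  1.65010100e+02] 0.0184175397784939 6.75 [ 0.26482187 -0.69035552 -1.80194444] [0.00371211 0.10135351 0.05421988]
```

View pics/p2.png

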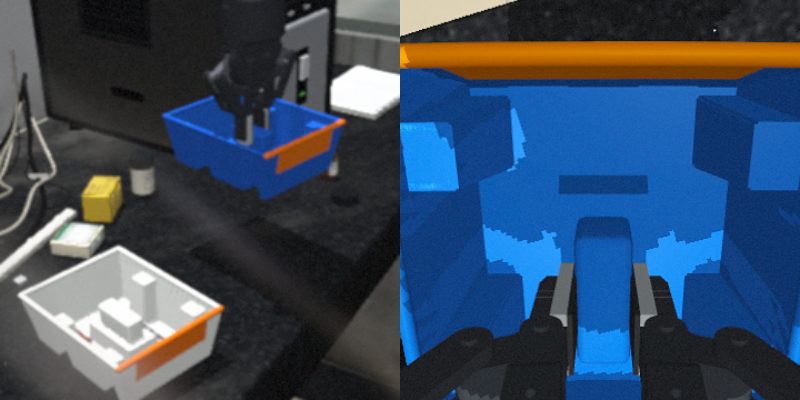

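The tray hangs level and square in the pads. I'll measure its offset along the bar from the wrist picture: the bar end is near crop (604,217) and the orange outer edge near row 42.

Run:
```python
from h import *
o=bot.get_obs();p=o['ee_pos'];a=np.radians(o['tcp_rot'][2]);ex=np.array([np.cos(a),np.sin(a)]);ey=np.array([-ex[1],ex[0]])
dz=p[2]-.040
for nm,c,z in (('barend',(604,217),.048),('orange outer',(604,42),.06),('orange lower',(604,68),.06)):
    u,v=(c[0]-400)*.9+140,c[1]*.9+60
    P=onz('wrist',u,v,dz+z)[:2]-p[:2];print(nm,P@ex,P@ey)
```

```text
barend 0.032996315918707664 0.00015506828533166754
orange outer 0.08614832301933485 0.00018698214393500154
orange lower 0.07963258097093857 0.0001853235707151915
```

carry_out(
  linear=[
    [0, 0.2, 0.1],
    [0, 0.4, 0.1],
    [0, 0.5, 0],
    [0, 0.5, 0],
    [0, 0.5, 0],
    [0, 0.5, 0],
    [0, 0.5, 0],
    [0, 0.5, 0],
    [0, 0.5, 0],
    [0, 0.5, 0],
    [0, 0.5, 0],
    [0, 0.5, 0],
  ],
  rotation=[
    [0, 0, 0.2],
    [0, 0, 0.5],
    [0, 0, 0.8],
    [0, 0, 0.8],
    [0, 0, 0.8],
    [0, 0, 0.8],
    [0, 0, 0.8],
    [0, 0, 0.8],
    [0, 0, 0.8],
    [0, 0, 0.8],
    [0, 0, 0.8],
    [0, 0, 0.8],
  ],
  grip=[0.8, 0.8, 0.8, 0.8, 0.8, 0.8, 0.8, 0.8, 0.8, 0.8, 0.8, 0.8],
)

```text
time: 8.05
ee_pos: [0.525, 0.2986, 0.1589]
tcp_rot: [180.0, -0.0, -125.0]
wrist_force: [-0.4, 0.2, -2.7]
opening: 0.0186
grasp_force: 58.9
```

carry_out(
  linear=[
    [0, 0.5, 0],
    [0, 0.5, 0],
    [0, 0.5, 0],
    [0, 0.5, 0],
    [0, 0.5, 0],
    [0, 0.5, 0],
    [0, 0.5, 0],
    [0.1, 0.5, 0],
    [0.1, 0.5, 0],
    [0.1, 0.5, 0],
    [0.1, 0.5, 0],
    [0.1, 0.4, 0],
  ],
  rotation=[
    [0, 0, 0.8],
    [0, 0, 0.8],
    [0, 0, 0.8],
    [0, 0, 0.8],
    [0, 0, 0.8],
    [0, 0, 0.8],
    [0, 0, 0.8],
    [0, 0, 0.8],
    [0, 0, 0.8],
    [0, 0, 0.8],
    [0, 0, 0.8],
    [0, 0, 0.8],
  ],
  grip=[0.8, 0.8, 0.8, 0.8, 0.8, 0.8, 0.8, 0.8, 0.8, 0.8, 0.8, 0.8],
)

```text
time: 9.25
ee_pos: [0.535, 0.4168, 0.1587]
tcp_rot: [180.0, 0.0, -48.2]
wrist_force: [-0.5, 0.3, -2.0]
opening: 0.0186
grasp_force: 58.9
```

carry_out(
  linear=[
    [0.1, 0.4, 0],
    [0.1, 0.2, 0],
    [0.1, 0, 0],
    [0.05, 0, 0],
    [0, 0, 0],
    [0, 0, 0],
    [0, 0, 0],
    [0, 0, 0],
    [0, 0, 0],
  ],
  rotation=[
    [0, 0, 0.8],
    [0, 0, 0.8],
    [0, 0, 0.8],
    [0, 0, 0.8],
    [0, 0, 0.8],
    [0, 0, 0.6],
    [0, 0, 0.45],
    [0, 0, 0],
    [0, 0, 0],
  ],
  grip=[0.8, 0.8, 0.8, 0.8, 0.8, 0.8, 0.8, 0.8, 0.8],
)

```text
time: 10.15
ee_pos: [0.542, 0.4282, 0.1589]
tcp_rot: [180.0, 0.0, -8.3]
wrist_force: [0.9, 0.8, -2.8]
opening: 0.0181
grasp_force: 58.9
```

Run:
```python
from h import *
o=bot.get_obs();print(o['q'].round(2),o['ee_pos'],o['tcp_rot'],o['opening'],o['time'],o['wrist_force'],o['torque'])
w=bot.camera('wrist')
s=bot.camera('side');t=bot.camera('top')
cv2.imwrite('pics/t3.png',t);cv2.imwrite('pics/s3.png',s)
cv2.imwrite('pics/p3.png',cv2.hconcat([cv2.resize(s[150:380,130:360],(400,400),interpolation=2),cv2.resize(t[140:320,130:310],(400,400),interpolation=2)]))
```

```text
[  38.31   24.2    24.3    90.14    0.   -133.44] [0.54200272 0.42815085 0.15894345] [ 1.79980380e+02  2.24175701e-02 -8.25188029e+00] 0.018095426862542705 10.15 [ 0.93302536  0.75579128 -2.75988401] [-0.00312332  0.05772012 -0.00975567]
```

View pics/p3.png

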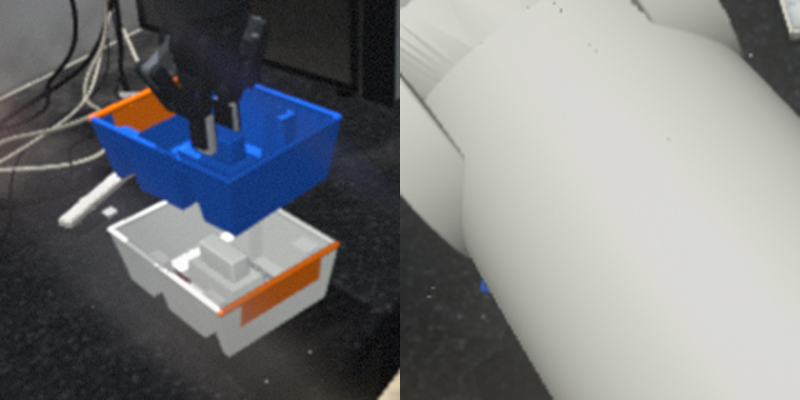

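The tray is half turned with its orange end far, but I over-turned by 6.4°. I'll correct yaw and y, lower to just above the rim and check against the side view.

carry_out(
  linear=[
    [0, 0.17, -0.3],
    [0, 0.17, -0.6],
    [0, 0, -0.6],
    [0, 0, -0.4],
    [0, 0, -0.2],
    [0, 0, 0],
    [0, 0, 0],
  ],
  rotation=[
    [0, 0, -0.4],
    [0, 0, -0.4],
    [0, 0, 0],
    [0, 0, 0],
    [0, 0, 0],
    [0, 0, 0],
    [0, 0, 0],
  ],
  grip=[0.8, 0.8, 0.8, 0.8, 0.8, 0.8, 0.8],
)

```text
time: 11.0
ee_pos: [0.5423, 0.4348, 0.1177]
tcp_rot: [-180.0, -0.0, -14.6]
wrist_force: [0.2, 0.8, -1.4]
opening: 0.0184
grasp_force: 58.9
```

Run:
```python
from h import *
o=bot.get_obs();p=o['ee_pos'];print(p,o['tcp_rot'],o['time'],o['wrist_force'])
s=bot.camera('side')
def rect(c,yaw,z):
    a=np.radians(yaw);ex=np.array([np.cos(a),np.sin(a)]);ey=np.array([-ex[1],ex[0]])
    return proj('side',[[*(c+sx*.085*ex+sy*.066*ey),z] for sx,sy in((-1,-1),(-1,1),(1,1),(1,-1))])
b=rect(p[:2],o['tcp_rot'][2],p[2]-.040+.06); w=rect(np.array([.5419,.4337]),165.4,.06)
print(b.round(1).tolist(),w.round(1).tolist())
k=3.4;x0,y0=170,180
im=cv2.resize(s[y0:y0+170,x0:x0+170],None,fx=k,fy=k,interpolation=2)
for q,col in((b,(0,255,255)),(w,(0,255,0))):
    cv2.polylines(im,[((q-[x0,y0]+.5)*k).astype(int)],True,col,1)
cv2.imwrite('pics/p4.png',im)
```

```text
[0.54228086 0.43476031 0.11773256] [-1.79980505e+02 -1.70557042e-02 -1.45752518e+01] 11.0 [ 0.16955408  0.82283345 -1.44184987]
[[322.4, 247.1], [250.6, 284.6], [183.5, 239.5], [252.3, 211.0]] [[192.0, 280.8], [256.9, 249.9], [324.0, 289.6], [256.5, 329.7]]
```

View pics/p4.png

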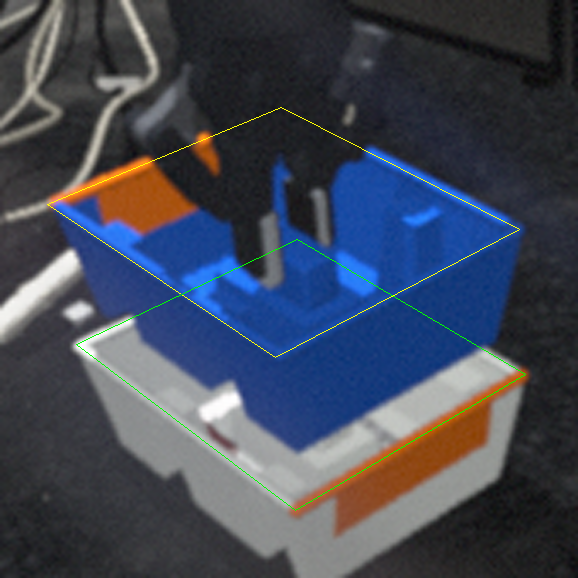

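The projected blue and white rims both lie on the image to about 1 px, so alignment is well within the 6 mm of play. Lowering gently.

carry_out(
  linear=[
    [0, 0, -0.2],
    [0, 0, -0.2],
    [0, 0, -0.2],
    [0, 0, -0.2],
    [0, 0, -0.15],
    [0, 0, -0.1],
    [0, 0, -0.1],
    [0, 0, 0],
    [0, 0, 0],
  ],
  rotation=[
    [0, 0, 0],
    [0, 0, 0],
    [0, 0, 0],
    [0, 0, 0],
    [0, 0, 0],
    [0, 0, 0],
    [0, 0, 0],
    [0, 0, 0],
    [0, 0, 0],
  ],
  grip=[0.8, 0.8, 0.8, 0.8, 0.8, 0.8, 0.8, 0.8, 0.8],
)

```text
time: 11.95
ee_pos: [0.5422, 0.4348, 0.0944]
tcp_rot: [-180.0, -0.0, -14.6]
wrist_force: [0.0, -0.0, -2.5]
opening: 0.0184
grasp_force: 58.9
```

carry_out(
  linear=[
    [0, 0, -0.05],
    [0, 0, -0.05],
    [0, 0, -0.05],
    [0, 0, 0],
  ],
  rotation=[
    [0, 0, 0],
    [0, 0, 0],
    [0, 0, 0],
    [0, 0, 0],
  ],
  grip=[0.8, 0.8, 0.8, 0.8],
)

```text
time: 12.35
ee_pos: [0.5421, 0.4347, 0.0911]
tcp_rot: [180.0, 0.0, -14.6]
wrist_force: [0.1, -0.3, -1.3]
opening: 0.0187
grasp_force: 58.9
```

carry_out(
  linear=[
    [0, 0, -0.05],
    [0, 0, 0],
    [0, 0, -0.05],
    [0, 0, 0],
  ],
  rotation=[
    [0, 0, 0],
    [0, 0, 0],
    [0, 0, 0],
    [0, 0, 0],
  ],
  grip=[0.8, 0.8, 0.8, 0.8],
)

```text
time: 12.75
ee_pos: [0.5422, 0.4348, 0.0901]
tcp_rot: [-180.0, -0.0, -14.6]
wrist_force: [-1.9, -1.6, 3.3]
opening: 0.0184
grasp_force: 59.5
```

Contact came at the expected height (0.090). I'll release.

carry_out(
  linear=[
    [0, 0, -0.02],
    [0, 0, 0],
    [0, 0, 0],
    [0, 0, 0],
    [0, 0, 0],
    [0, 0, 0],
    [0, 0, 0],
  ],
  rotation=[
    [0, 0, 0],
    [0, 0, 0],
    [0, 0, 0],
    [0, 0, 0],
    [0, 0, 0],
    [0, 0, 0],
    [0, 0, 0],
  ],
  grip=[0.8, 0.5, 0.4, 0.2, 0, 0, 0],
  grip_force=20,
)

```text
time: 13.45
ee_pos: [0.5421, 0.4348, 0.0887]
tcp_rot: [180.0, 0.0, -14.6]
wrist_force: [0.2, -0.5, -0.4]
opening: 0.0425
grasp_force: 0.0
```

carry_out(
  linear=[
    [0, 0, 0.2],
    [0, 0, 0.4],
    [0, 0, 0.7],
    [0, 0, 0.8],
    [0, 0, 0.8],
    [0, 0, 0.8],
    [0, 0, 0.8],
    [0, 0, 0.8],
    [0, 0, 0.8],
    [0, 0, 0.4],
    [0, 0, 0],
    [0, 0, 0],
  ],
  rotation=[
    [0, 0, 0],
    [0, 0, 0],
    [0, 0, 0],
    [0, 0, 0],
    [0, 0, 0],
    [0, 0, 0],
    [0, 0, 0],
    [0, 0, 0],
    [0, 0, 0],
    [0, 0, 0],
    [0, 0, 0],
    [0, 0, 0],
  ],
  grip=[0, 0, 0, 0, 0, 0, 0, 0, 0, 0, 0, 0],
)

```text
time: 14.65
ee_pos: [0.5422, 0.4348, 0.2187]
tcp_rot: [180.0, 0.0, -14.6]
wrist_force: [-0.1, 0.6, -0.0]
opening: 0.0428
grasp_force: 0.0
```

Run:
```python
from h import *
o=bot.get_obs();p=o['ee_pos'];print(p,o['tcp_rot'],o['time'],o['wrist_force'])
s=bot.camera('side');wr=bot.camera('wrist')
def rect(c,yaw,z):
    a=np.radians(yaw);ex=np.array([np.cos(a),np.sin(a)]);ey=np.array([-ex[1],ex[0]])
    return proj('side',[[*(np.array(c)+sx*.085*ex+sy*.066*ey),z] for sx,sy in((-1,-1),(-1,1),(1,1),(1,-1))])
k=3;x0,y0=170,190
im=cv2.resize(s[y0:y0+160,x0:x0+160],None,fx=k,fy=k,interpolation=2)
for q,col in((rect([.5422,.4348],-14.6,.11),(0,255,255)),(rect([.5419,.4337],165.4,.06),(0,255,0))):
    cv2.polylines(im,[((q-[x0,y0]+.5)*k).astype(int)],True,col,1)
cv2.imwrite('pics/p5.png',cv2.hconcat([im,cv2.resize(wr,None,fx=.5,fy=1)[:, :]]))
```

```text
[0.54217838 0.43480933 0.21867022] [ 1.79996906e+02  3.20213287e-03 -1.45898082e+01] 14.65 [-0.13547633  0.55849544 -0.00659179]
```

View pics/p5.png

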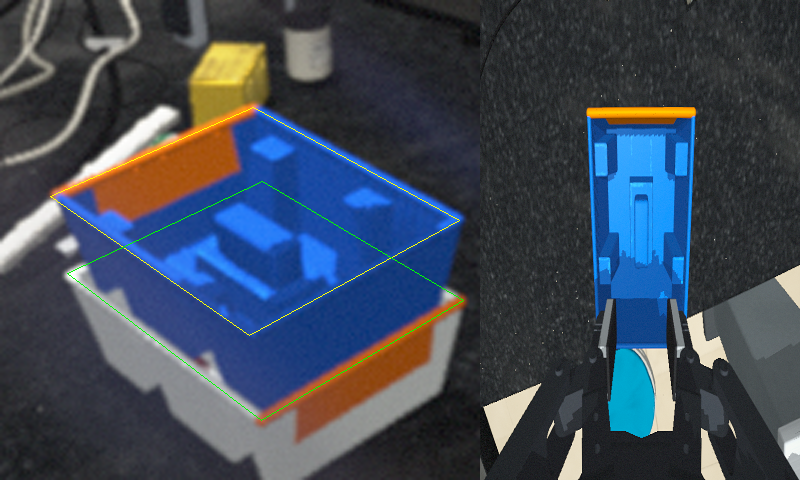

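The blue rim matches the predicted level pose 50 mm above the white tray's underside, with its left corner at (52,195) and right corner at (462,218). The white tray hasn't moved, the orange ends are opposite and the gripper is clear. Handing in.

```bash
python3 -c "
from workcell import bot
print(bot.job_done())"
```

```text
the job is handed in; nothing more can be done
None
```

The blue tray, turned half a turn, stands level on the white tray's ledges with the orange ends opposite; the white tray did not visibly move, the gripper is clear, and the job was handed in at about 15 s (no verdict was returned).

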